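# Put the file back in its rack and snap the keeper bar shut

## Robot

A 6-joint arm with a two-finger parallel gripper is mounted at the origin on the work surface. World frame = base frame: x ahead of the robot, y to its left, z up, the work surface at z = 0. Lengths are in m, angles in rad, forces in N, time in s.
With the tool pointing down it reaches from about 0.25 to 0.725 m from the base axis. Payload 4 kg.
Tool frame: the origin (TCP) lies on the centre line of the jaws, within the pads' length; the fingertips stand 17 mm ahead of it and the grasp point (between the pads) lies 2 mm behind it; z points along the fingers, y is the line along which they close (so a half turn about z gives the same grasp; the last joint's range is limited). The gripper opens to 85 mm and grips with 20 to 120 N. Pads are 22 mm wide; open, the fingers measure 114 mm over their backs; the gripper's body (76 mm by 85 mm) begins 54 mm behind the grasp point. The pads swing forward as they close: fully open they stand 13 mm farther back than shut.
Start: joints at [1.334, 0.241, 0.005, 1.335, 0, 1.571], TCP at [0.117, 0.486, 0.212] pointing down, gripper open.
Joint ranges: [-2.72, 2.72], [-1.05, 1.87], [-1.09, 1.28], [-1.99, 2.15], [-1.42, 1.44], [-3.14, 3.14]. Speed limits (rad/s): [2.79, 2.79, 3.14, 3.14, 3.14, 3.14].

## Interface

Orientations are given as a unit quaternion [x, y, z, w].
In Python, from workcell import bot, camera, get_calibration gives the robot as it stands.
- The arm moves only by the tool apply_moves, never from a script. Its argument "steps" is a list of rows, each a list of 3 entries, a list of its own where there are three numbers: the shift along the tool's x, y, z as a fraction of full scale, then the turn, a rotation vector about the tool's x, y, z as a fraction of full scale, then the opening, from 0 (shut) to 1 (fully open). A call has exactly 8 rows; each row shifts and turns the commanded pose from where the row before left it, along the tool's axes as they then stand; what a row does not reach is not made up. Full scale, the value 1, is 20 cm for a shift and pi rad for a turn. A row lasts 1/12 s, in which the tool goes at most 41.7 mm and 7.16 degrees, less where a joint would pass 70% of its speed; a pose out of reach is approached as far as the arm can. A call with a number of a shift or a turn outside -1 to 1 is refused whole. A call with a gripper value outside its range is refused whole. The fingers move at their own pace and stop on an object; the grip force is fixed at half the most. Time passes only in rows, so rows that do not move let the fingers close, or fill a call up. It gives the time, the measured TCP pose, the force, the opening and the grip force at its end, in the units of the state.
- bot.get_obs(): the state, without advancing time (a new reading comes with each control period).
- camera(name): name is "scene" or "top" or "wrist"; returns (picture, depth): 420x560x3 uint8, red, green, blue; 420x560 float32, m along the optical axis (not along the pixel's ray), 0 where there is no reading.
- get_calibration(name): a dict with "fov_y" (degrees; the focal length in pixels is half the picture's height over the tangent of half this angle, whatever the lens; pixels are square), "cx", "cy" (the principal point, pixels), "dist_coeffs" ([k1, k2, p1, p2, k3] as OpenCV has them; the pictures are not rectified), "rvec" (rotation vector, rad) and "tvec" (3), from world to camera coordinates, as OpenCV has them. Camera axes: x right, y down, z forward; pixel columns grow to the right and rows downward; lengths in m; the calibration is good to about 2 mm. A picture is of the moment at which its call begins: read the wrist's pose just before it. get_calibration takes no time and is no camera call; for the wrist camera it gives the pose at the moment of the call.
- bot.job_done(): hands the job in; it is judged then, once.
The state is a dict: "clock": time; "joint_pos": joint angles; "joint_vel": joint speeds; "tau": joint torques, N m; "eef_pos": TCP position; "tool_rot": TCP orientation; "ft_force": force on the tool from outside, world axes, zero at the start; "ft_torque": the same for the moment, N m; "grip_width": finger opening in m; "grasp_force": force on a finger pad.
Only numpy, scipy, OpenCV 4.12 (cv2) and the standard library are available. Lean on these libraries where they do the work, as an engineer would, in place of code of your own. Each camera call takes 0.05 s, during which the arm holds its last target. There are 200 camera calls.

## Task

Gently lay the loose file flat in the empty place of the sloping file rack, handle end down at the foot ledge and blade in its comb notch. Then swing the steel keeper bar down over the files until its free end snaps fully home under the sprung ball of the catch, and let go. Leave the other files and everything else on the bench where they are.

Things in the scene. Friction and masses are not known exactly. Their poses are not given: they have to be found in the camera images.
- file: The loose hand file, flat on the bench, 190 mm long, 0.1 to 0.2 kg. Origin: under mid-length, level with its underside; x to the blade tip, z up. Dark wooden handle 24 x 24 mm, x = -95 to 0 mm, z = 0 to 24 mm; ferrule d 21 mm to x = 12 mm; steel blade 16 mm wide (y), 6 mm thick, x = 10 to 95 mm, centred at z = 12 mm. Centre of mass about x = -15 mm; it rests on its handle.
- file_tip (a point): The tip end of the loose file's blade: x = 95 mm, z = 12 mm in the file's frame.
- deck: The rack's fixed wooden deck, 240 mm wide, 205 mm up the slope, rising away from the robot at 31.5 degrees. Origin: on its surface, mid-width, at the face of the foot ledge. x up the slope, y left across it, z square off it. The ledge (x below 0) is 16 mm proud. Three file places at y = -64, 0, +64 mm, two filled. The bar's hinge is at its left side, the catch at its right.
- slot: The empty place, marked by a grey felt strip 100 x 20 mm. Origin on the deck's surface at deck x = 95 mm and the y of the empty place: the file's origin belongs here, with the file along deck x, butt by the ledge, handle underside on the deck (left 10 mm short of the ledge it still counts; it may slide down). Axes: z vertical, y as the deck's y, yaw as the rack's.
- comb (a point): The comb across the deck's upper end that takes the blades; point on the deck surface at deck x = 185, y = 0 mm. It spans deck x = 177 to 193 mm; wooden teeth 20 mm high; three notches 26 mm wide centred on the file places, with their floor 7 mm above the deck.
- keeper (a joint): Keeper bar angle, rad: 0 = fully home, lying across the files parallel to the deck; pi/2 = square off the deck; more leans out to the left; at most 2.05. Hinge friction 0.17 N m: it stays where left. Below 0.1 rad the end meets the sprung ball and must be pressed past it, about 10 N near the end; below 0.05 rad the ball snaps over and holds it.
- bar_hinge (a point): The keeper bar's hinge axis, along deck x, on the left side of the rack: at deck x = 140, y = 107, z = 23 mm. The frame turns with the bar: x is deck x, -y points along the bar to its free end.
- bar_end (a point): Middle of the keeper bar's free end. The bar is a plain straight steel flat, 201 mm long from the hinge axis, 14 mm wide (along deck x), 10 mm thick, 0.14 kg. Shut, its underside is 18 mm and its top 28 mm off the deck, 3 mm above the blades of files that lie properly.
- catch (a point): Centre of the catch's sprung brass ball (d 16 mm), at deck x = 140, y = -100, z = 34 mm, on the inner face of a steel post 24 mm wide (along deck x), 44 mm high off the deck, at deck y = -110 to -120 mm.
- rack: The base of the whole rack, 235 x 240 mm on the bench, fixed; origin under the deck's middle, x away from the robot side.
- filed_a: Another file of the same size, already in the rack; leave it. Origin under the middle of its length, on the deck.
- filed_b: A file with a narrower blade (11 mm), already in the rack; leave it. Origin as for the other.
- hammer: A hammer lying on the bench, 240 mm; leave it. Origin: middle, underside.
- pot: A brass lidded pot, d 90, 108 mm high; leave it. Origin: centre of its foot.
- tumbler: A steel tumbler, d 72, 85 mm high; leave it. Origin: centre of its foot.
Mind the look-alikes: they are no part of the job. What is meant by the file is not green or orange, and is the smaller of those in its own colour.

How it is judged:
On the way, in this order (a step that is already met when the one before it is completed fails the run):
1. the loose file lies in the empty place of the rack, let go, with the keeper bar still open (x of file in the frame of deck between 0.088 and 0.108 m and y of file in the frame of slot between -0.01 and 0.01 m and z of file in the frame of deck between -0.004 and 0.005 m and angle between the x axis of file and the x axis of deck, either way round below 0.08 rad and x of file_tip in the frame of deck above 0.15 m and contact force between the fingers and file below 0.1 N and value of joint keeper above 0.3 rad), for 0.2 s.
2. the keeper bar is snapped fully home (value of joint keeper below 0.025 rad), for 0.2 s.
At the end, for the whole second after the job is handed in: The file rests in the place that was empty, blade up the slope: its middle 88 to 108 mm up from the ledge, within 10 mm of the middle of the place, underside within 5 mm of the deck, within 0.08 rad of the slope line. The keeper bar is within 0.025 rad of fully home (x of file in the frame of deck between 0.088 and 0.108 m and y of file in the frame of slot between -0.01 and 0.01 m and z of file in the frame of deck between -0.004 and 0.005 m and angle between the x axis of file and the x axis of deck, either way round below 0.08 rad and x of file_tip in the frame of deck above 0.15 m and value of joint keeper below 0.025 rad and linear speed of file below 0.02 m/s); the robot touches nothing.
It fails at once if a file already in the rack is moved more than 15 mm (distance of any of filed_a, filed_b from where it was at the start of the episode above 0.015 m).
It fails at once if the hammer, pot or tumbler is moved more than 30 mm (distance of any of hammer, pot, tumbler from where it was at the start of the episode above 0.03 m).
It fails at once if the file is dropped or banged onto the rack (over 60 N) (contact force between file and rack above 60 N).
It also fails if it takes over 61 s, if anything falls off the work surface, if the arm or the gripper's body presses on something with over 40 N, if the wrist force passes 120 N, or if a joint passes its speed limit or range.

## Working session

There is one attempt and no reset: what is moved stays moved. The work goes in short steps, Python scripts to look and compute and a tool call to move; the robot and the scene stay as the last step left them, time stands still between calls to the robot, and variables do not carry over. Pictures are saved under pics/ and viewed, at most 10 in all, crops included, and the job is handed in when it is done.

Besides the shell and the picture viewer there is one more tool, called after "Emit:" by a JSON object that holds its "op" and its "data", one argument or row to a line. apply_moves: Moves the arm, as the interface text tells. Its arguments: {"type":"object","properties":{"steps":{"type":"array"}},"required":["steps"]}

```bash
mkdir -p pics; cat > h.py <<'E'
import numpy as np, cv2
from workcell import bot, camera, get_calibration
def cal(n):
    c=get_calibration(n); f=210/np.tan(np.radians(c["fov_y"])/2)
    K=np.array([[f,0,c["cx"]],[0,f,c["cy"]],[0,0,1]]); R=cv2.Rodrigues(np.array(c["rvec"],float))[0]
    return K,np.array(c["dist_coeffs"],float),R,np.array(c["tvec"],float)
def rays(C,uv):
    K,d,R,t=C; p=cv2.undistortPoints(np.array(uv,float).reshape(-1,1,2),K,d).reshape(-1,2)
    return -R.T@t,np.c_[p,np.ones(len(p))]@R   # centre, world dirs (unit depth)
def plane(C,uv,z):
    o,D=rays(C,uv); return o+D*((z-o[2])/D[:,2])[:,None]
def bydepth(C,uv,dep):
    o,D=rays(C,uv); z=np.array([dep[int(round(v)),int(round(u))] for u,v in uv]); return o+D*z[:,None]
def proj(C,P):
    K,d,R,t=C; return cv2.projectPoints(np.array(P,float).reshape(-1,1,3),cv2.Rodrigues(R)[0],t,K,d)[0].reshape(-1,2)
def snap(n,f):
    C=cal(n); im,dep=camera(n); np.savez(f"pics/{f}.npz",im=im,dep=dep,K=C[0],d=C[1],R=C[2],t=C[3]); cv2.imwrite(f"pics/{f}.png",im[:,:,::-1]); return C,im,dep
def load(f):
    z=np.load(f"pics/{f}.npz"); return (z["K"],z["d"],z["R"],z["t"]),z["im"],z["dep"]
E
python3 - <<'E'
from h import *
for n in("top","scene"):
    C,im,dep=snap(n,n+"0"); print(n,-C[2].T@C[3],C[0][0,0],(dep>0).mean())
print(bot.get_obs())
E
```

```text
top [0.23022702 0.00947608 1.3851952 ] 523.3117648146115 0.9959651360544217
scene [ 1.08163187 -0.12826086  0.99021034] 455.4254738196841 0.9958971088435374
{'clock': 0.1, 'joint_pos': array([1.33398271e+00, 2.41323709e-01, 3.86626191e-03, 1.33523177e+00,
       1.48280730e-05, 1.57080518e+00]), 'joint_vel': array([ 0.00214441, -0.00143876,  0.00445428, -0.00028435, -0.00185668,
        0.00060609]), 'tau': array([ 1.37003548e-05, -3.73138118e+01,  2.53009897e+01,  1.08597928e-02,
        1.22491137e-06, -1.26784460e-06]), 'eef_pos': array([0.11715518, 0.48545236, 0.21141178]), 'tool_rot': array([ 1.18134672e-01,  9.92997132e-01, -9.38945114e-04, -1.19162095e-04]), 'ft_force': array([ 0.36407522, -0.23144502, -0.408375  ]), 'ft_torque': array([ 0.008999  , -0.01760624, -0.00160485]), 'grasp_force': 0.0, 'grip_width': 0.08523691208737795}
```

View pics/top0.png

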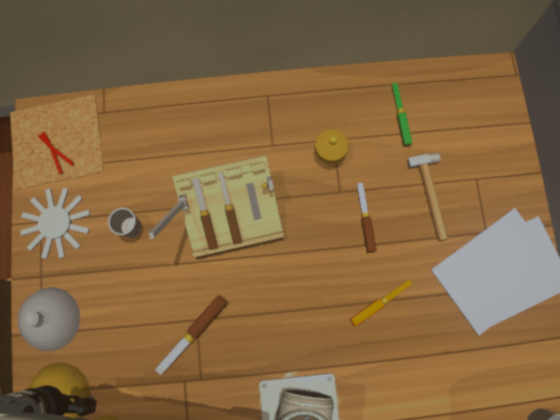

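View pics/scene0.png

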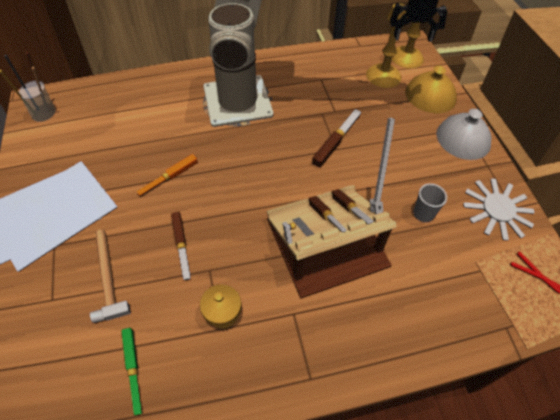

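Brown-handled candidates in the top view are A at (367,217), about 68 px long, and B at (192,335), about 100 px long. A is the smaller one, so it fits the description. The green file (402,113) and the orange one (382,303) are ruled out. The empty place is the felt strip at (254,201), with the catch at (268,186), the hinge at (184,200) and the bar leaning out to (152,235).

```bash
cat > m1.py <<'E'
from h import *
from scipy import ndimage as ni
def comp(mask,uv):
    l,n=ni.label(mask); k=l[uv[1]-4:uv[1]+5,uv[0]-4:uv[0]+5]; k=k[k>0]; i=np.bincount(k).argmax(); return l==i
for n,uvs in(("top",[(368,235),(208,320)]),("scene",[(179,230),(328,150)])):
    C,im,dep=load(n+"0"); 
    yy,xx=np.mgrid[:420,:560]; uv=np.c_[xx.ravel(),yy.ravel()]
    o,D=rays(C,uv); P=(o+D*dep.ravel()[:,None]).reshape(420,560,3)
    np.save(f"pics/P_{n}.npy",P)
    hs=cv2.cvtColor(im,cv2.COLOR_RGB2HSV)
    for u in uvs:
        # points over the bench within a neighbourhood
        w=ni.binary_opening(P[:,:,2]>0.006)
        m=comp(w,u); pts=P[m]; c=pts[:,:2].mean(0); 
        e=np.linalg.svd(pts[:,:2]-c,full_matrices=False)[2][0]; s=(pts[:,:2]-c)@e
        print(n,u,im[u[1],u[0]],"n",m.sum(),"c",c,"dir",e,"ends",c+e*s.min(),c+e*s.max(),"len",np.ptp(s),"z",np.percentile(pts[:,2],[5,50,95]))
P=np.load("pics/P_top.npy")
C,im,dep=load("top0")
# deck plane: pixels between files on the deck
for n,poly in(("top",[(190,205),(196,240),(201,246),(205,246)]),):
    pass
m=np.zeros((420,560),np.uint8); cv2.fillPoly(m,[np.array([(178,180),(266,160),(280,236),(196,252)])],1)
hs=cv2.cvtColor(im,cv2.COLOR_RGB2HSV); wood=(m>0)&(hs[:,:,0]>18)&(hs[:,:,0]<35)&(hs[:,:,2]>150)
pts=P[wood]; best=None; rng=np.random.default_rng(0)
for _ in range(300):
    a=pts[rng.choice(len(pts),3)]; nn=np.cross(a[1]-a[0],a[2]-a[0]); nn/=np.linalg.norm(nn)+1e-9
    k=abs((pts-a[0])@nn)<.0025
    if best is None or k.sum()>best.sum(): best=k
q=pts[best]; c=q.mean(0); nrm=np.linalg.svd(q-c,full_matrices=False)[2][2]; nrm*=np.sign(nrm[2])
print("deck n",nrm,"c",c,"slope",np.degrees(np.arccos(nrm[2])),"yaw",np.degrees(np.arctan2(-nrm[1],-nrm[0])),best.sum(),len(pts))
cr=np.hstack([cv2.resize(im[170:262,320:420],None,fx=4,fy=4,interpolation=2),cv2.resize(im[155:262,170:290],(400,368),interpolation=2)])
cv2.imwrite("pics/crop1.png",cr[:,:,::-1])
E
python3 m1.py
```

```text
top (368, 235) [112  67  35] n 568 c [ 0.4735445  -0.22322441] dir [-0.97878272  0.20490091] ends [ 0.5788394  -0.24526712] [ 0.19377366 -0.16465646] len 0.39341288517052975 z [0.01028393 0.02052613 0.02805682]
top (208, 320) [100  59  31] n 1082 c [0.2346093  0.24601453] dir [-0.62741601  0.77868424] ends [0.34844719 0.10473065] [0.1468921  0.35488011] len 0.3212463336931445 z [0.01587091 0.0280411  0.03543537]
scene (179, 230) [95 47 28] n 523 c [ 0.48958434 -0.22701443] dir [0.99585132 0.09099535] ends [ 0.39716717 -0.235459  ] [ 1.08567846 -0.17254667] len 0.6913795984793083 z [0.0134717  0.02134388 0.02654838]
scene (328, 150) [86 43 24] n 714 c [0.2503817  0.23798518] dir [ 0.69570519 -0.71832742] ends [0.13983004 0.35213165] [0.31704726 0.16915185] len 0.2547303530431099 z [0.01280062 0.02919531 0.03509602]
deck n [-0.52521475 -0.06657782  0.84836128] c [0.53175517 0.11947245 0.07958419] slope 31.96612213539401 yaw 7.224455763494391 2547 4929
```

View pics/crop1.png

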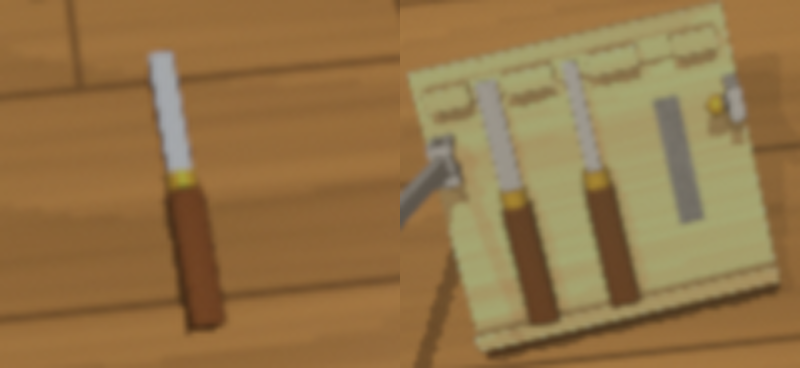

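The left crop shows the small brown-handled file, with its tip at top px (360,183) and its butt at (371,252). The blade points away from the robot. The right crop shows the empty felt place at top px (254,201) beside the catch ball at (266,185), and two filled places. This confirms A as the file.

```bash
cat > m2.py <<'E'
from h import *
from scipy import ndimage as ni
res={}
for n,rh,rf in(("top",(350,175,385,260),(240,175,268,228)),("scene",(165,205,195,285),(285,210,325,240))):
    C,im,dep=load(n+"0"); hs=cv2.cvtColor(im,cv2.COLOR_RGB2HSV).astype(int); P=np.load(f"pics/P_{n}.npy")
    box=lambda r:np.array([[r[0]<=x<r[2] and r[1]<=y<r[3] for x in range(560)] for y in range(420)])
    def big(m):
        l,k=ni.label(m); return l==1+np.argmax(ni.sum(m,l,range(1,k+1)))
    B=box(rh); H=big(B&(hs[:,:,2]<135)&(hs[:,:,1]>130)&(P[:,:,2]>.008)); S=big(B&(hs[:,:,1]<70)&(hs[:,:,2]>110))
    F=big(box(rf)&(hs[:,:,1]<75)&(hs[:,:,2]<190))
    for nm,m in(("handle",H),("blade",S),("felt",F)):
        uv=np.argwhere(m)[:,::-1].astype(float); c=uv.mean(0); e=np.linalg.svd(uv-c,full_matrices=False)[2][0]; s=(uv-c)@e
        r=cv2.minAreaRect(uv.astype(np.float32))
        E=np.array([c,c+e*s.min(),c+e*s.max()])
        res[n,nm]=(C,E); print(n,nm,m.sum(),E.round(1).tolist(),"len",np.ptp(s).round(1),"depthz",np.median(P[m][:,2]).round(4), "dxyz",np.median(P[m],0).round(4))
        if nm!="felt":
            p=plane(C,E,.024 if nm=="handle" else .015); print("   on plane",p.round(4).tolist(), "yaw",np.degrees(np.arctan2(*(p[2]-p[1])[1::-1]))%180)
        else:
            nr=np.array([-.525,-.0666,.848]);c0=np.array([.53176,.11947,.07958]);o,D=rays(C,E); p=o+D*(((c0-o)@nr)/(D@nr))[:,None]; print("   deck",p.round(4).tolist(),"yaw",np.degrees(np.arctan2(*(p[2]-p[1])[1::-1]))%180)
for nm in("handle","blade","felt"):
    A=[];b=[]
    for n in("top","scene"):
        C,E=res[n,nm]; o,D=rays(C,E[:1]); d=D[0]/np.linalg.norm(D[0]); M=np.eye(3)-np.outer(d,d); A.append(M); b.append(M@o)
    x=np.linalg.lstsq(np.vstack(A),np.hstack(b),rcond=None); print("tri",nm,x[0].round(4),"res",x[1])
E
python3 m2.py
```

```text
top handle 355 [[368.2, 233.5], [364.4, 212.4], [371.5, 251.6]] len 39.8 depthz 0.0228 dxyz [ 0.4405 -0.2265  0.0228]
   on plane [[0.4414, -0.2267, 0.024], [0.4991, -0.2242, 0.024], [0.393, -0.2289, 0.024]] yaw 2.5776207124206962
top blade 207 [[361.9, 197.3], [359.3, 182.8], [364.5, 211.9]] len 29.6 depthz 0.0143 dxyz [ 0.5432 -0.2242  0.0143]
   on plane [[0.5429, -0.2245, 0.015], [0.5839, -0.2228, 0.015], [0.5022, -0.2262, 0.015]] yaw 2.399124752841459
top felt 315 [[253.3, 201.4], [248.9, 182.5], [257.5, 219.4]] len 37.9 depthz 0.0832 dxyz [0.5438 0.0654 0.0832]
   deck [[0.5446, 0.0652, 0.0833], [0.588, 0.0709, 0.1106], [0.5021, 0.0598, 0.0565]] yaw 7.365307290014584
scene handle 290 [[177.8, 228.2], [175.0, 212.2], [181.0, 246.5]] len 34.9 depthz 0.0236 dxyz [ 0.447  -0.229   0.0236]
   on plane [[0.4471, -0.229, 0.024], [0.3973, -0.231, 0.024], [0.5015, -0.2269, 0.024]] yaw 2.205177838306802
scene blade 228 [[183.9, 263.4], [181.4, 247.9], [186.4, 278.8]] len 31.2 depthz 0.0154 dxyz [ 0.544  -0.226   0.0154]
   on plane [[0.5443, -0.2261, 0.015], [0.5003, -0.2272, 0.015], [0.5861, -0.2251, 0.015]] yaw 1.4404115769995893
scene felt 151 [[302.8, 226.6], [294.9, 218.2], [310.9, 235.1]] len 23.3 depthz 0.0857 dxyz [0.5468 0.0645 0.0857]
   deck [[0.5463, 0.0649, 0.0843], [0.5021, 0.058, 0.0564], [0.5874, 0.0713, 0.1102]] yaw 8.878866617650408
tri handle [ 0.4425 -0.2289  0.0167] res [1.53532134e-06]
tri blade [ 0.5433 -0.2256  0.0129] res [9.85541859e-07]
tri felt [0.5449 0.0653 0.082 ] res [1.84712499e-09]
```

```bash
cat >> h.py <<'E'
from scipy.spatial.transform import Rotation as Ro
yawD=np.radians(7.6); sl=np.radians(31.5)
DX=np.array([np.cos(sl)*np.cos(yawD),np.cos(sl)*np.sin(yawD),np.sin(sl)]); DY=np.array([-np.sin(yawD),np.cos(yawD),0]); DZ=np.cross(DX,DY)
RD=np.c_[DX,DY,DZ]; FELT=np.array([.545,.0652,.0835]); D0=FELT-RD@[.095,-.064,0]
def dw(p): return D0+RD@np.array(p,float)
RT=np.c_[-DX,DY,-DZ]   # tool square to deck, y = deck y
def yawdown(a): return np.c_[[-np.cos(a),-np.sin(a),0],[-np.sin(a),np.cos(a),0],[0,0,-1]]
def plan(wps,start=None):
    "wps: list of (pos,R,nrows,grip)"
    if start is None:
        o=bot.get_obs(); start=(o["eef_pos"],Ro.from_quat(o["tool_rot"]).as_matrix())
    p,R=np.array(start[0]),np.array(start[1]); out=[]
    for q,Rg,n,g in wps:
        p0,R0=p.copy(),R.copy(); rv=Ro.from_matrix(R0.T@Rg).as_rotvec()
        for i in range(1,n+1):
            pn=p0+(np.array(q)-p0)*i/n; Rn=R0@Ro.from_rotvec(rv*i/n).as_matrix()
            s=np.round(R.T@(pn-p)/.2,3); t=np.round(rv/n/np.pi,4)
            p=p+R@s*.2; R=R@Ro.from_rotvec(t*np.pi).as_matrix()
            out.append([s.tolist(),t.tolist(),g])
    for i in range(0,len(out),8): print(str(out[i:i+8]).replace(" ",""))
    print("end",p.round(4))
def st():
    o=bot.get_obs(); R=Ro.from_quat(o["tool_rot"]).as_matrix()
    print("t",round(o["clock"],2),"p",o["eef_pos"].round(4),"deck",(RD.T@(o["eef_pos"]-D0)).round(4),"F",o["ft_force"].round(1),"w",round(o["grip_width"],4),"g",round(o["grasp_force"],1),"q",o["joint_pos"].round(2)); return o,R
E
python3 - <<'E'
from h import *
for n in("top","scene"):
    P=np.load(f"pics/P_{n}.npy"); Q=(P-D0)@RD
    x,y,z=Q[...,0],Q[...,1],Q[...,2]
    b=(abs(y+.02)<.025)|(abs(y+.085)<.008)
    print(n,[(xx,np.round(np.median(z[b&(abs(x-xx/1e3)<.002)])*1e3,1) if (b&(abs(x-xx/1e3)<.002)).any() else None) for xx in list(range(-20,21,4))+list(range(165,210,4))])
    # across profile at comb
    c=(abs(x-.185)<.006)&(abs(z-.012)<.02); print("comb low y",[(yy,np.round(np.median(z[c&(abs(y-yy/1e3)<.003)])*1e3,1) if (c&(abs(y-yy/1e3)<.003)).any() else None) for yy in range(-110,116,6)])
    bar=(abs(x-.14)<.02)&(z>.05)&(z<.3)&(y>.07)&(y<.35); q=Q[bar]; 
    if len(q): 
        c=q.mean(0); e=np.linalg.svd(q-c,full_matrices=False)[2][0]; e*=np.sign(e[2]); s=(q-c)@e; print("bar",len(q),c,e,"ang",np.arctan2(e[2],-e[1]),"ends",c+e*s.min(),c+e*s.max())
a=yawdown(np.radians(2.2))
plan([((.472,-.227,.14),a,24,1)])
E
```

```text
top [(-20, np.float64(-9.6)), (-16, None), (-12, np.float64(13.7)), (-8, np.float64(16.1)), (-4, np.float64(16.3)), (0, np.float64(11.2)), (4, np.float64(2.5)), (8, np.float64(0.7)), (12, np.float64(0.8)), (16, np.float64(0.0)), (20, np.float64(1.7)), (165, np.float64(0.8)), (169, np.float64(0.3)), (173, np.float64(0.3)), (177, np.float64(-147.2)), (181, np.float64(5.0)), (185, np.float64(4.1)), (189, np.float64(7.6)), (193, np.float64(5.4)), (197, np.float64(-3.6)), (201, np.float64(-154.4)), (205, np.float64(-5.7)), (209, np.float64(-167.0))]
comb low y [(-110, np.float64(20.2)), (-104, np.float64(18.6)), (-98, np.float64(20.0)), (-92, np.float64(20.9)), (-86, np.float64(19.5)), (-80, np.float64(19.9)), (-74, np.float64(8.3)), (-68, np.float64(6.3)), (-62, np.float64(7.1)), (-56, np.float64(6.6)), (-50, np.float64(18.7)), (-44, np.float64(17.1)), (-38, np.float64(19.6)), (-32, np.float64(19.6)), (-26, np.float64(19.7)), (-20, np.float64(18.5)), (-14, np.float64(17.5)), (-8, np.float64(5.1)), (-2, np.float64(13.6)), (4, np.float64(14.5)), (10, np.float64(6.8)), (16, np.float64(18.0)
[... 2681 characters left out ...]
.015],[-0.0,-0.0,-0.0037],1],[[-0.091,-0.139,0.015],[-0.0,-0.0,-0.0037],1],[[-0.089,-0.139,0.015],[-0.0,-0.0,-0.0037],1],[[-0.088,-0.141,0.016],[-0.0,-0.0,-0.0037],1],[[-0.087,-0.141,0.015],[-0.0,-0.0,-0.0037],1],[[-0.084,-0.143,0.015],[-0.0,-0.0,-0.0037],1],[[-0.084,-0.143,0.015],[-0.0,-0.0,-0.0037],1]]
[[[-0.081,-0.145,0.015],[-0.0,-0.0,-0.0037],1],[[-0.08,-0.145,0.015],[-0.0,-0.0,-0.0037],1],[[-0.078,-0.147,0.015],[-0.0,-0.0,-0.0037],1],[[-0.076,-0.147,0.015],[-0.0,-0.0,-0.0037],1],[[-0.074,-0.148,0.015],[-0.0,-0.0,-0.0037],1],[[-0.073,-0.149,0.016],[-0.0,-0.0,-0.0037],1],[[-0.071,-0.149,0.015],[-0.0,-0.0,-0.0037],1],[[-0.07,-0.151,0.015],[-0.0,-0.0,-0.0037],1]]
end [ 0.472 -0.227  0.14 ]
```

Emit:
{"op": "apply_moves", "data": {
  "steps": [
    [[-0.107,-0.127,0.015],[0,0,-0.0037],1],
    [[-0.105,-0.128,0.015],[0,0,-0.0037],1],
    [[-0.104,-0.129,0.015],[0,0,-0.0037],1],
    [[-0.102,-0.131,0.015],[0,0,-0.0037],1],
    [[-0.1,-0.132,0.016],[0,0,-0.0037],1],
    [[-0.1,-0.133,0.015],[0,0,-0.0037],1],
    [[-0.097,-0.134,0.015],[0,0,-0.0037],1],
    [[-0.096,-0.135,0.015],[0,0,-0.0037],1]
  ]
}}

```text
clock: 0.77
eef_pos: [0.2356, 0.2469, 0.1876]
tool_rot: [0.071, 0.997, -0.0, -0.0]
ft_force: [1.0, 0.7, 0.4]
grip_width: 0.0856
grasp_force: 0.0
```

Emit:
{"op": "apply_moves", "data": {
  "steps": [
    [[-0.095,-0.136,0.015],[0,0,-0.0037],1],
    [[-0.093,-0.137,0.015],[0,0,-0.0037],1],
    [[-0.091,-0.139,0.015],[0,0,-0.0037],1],
    [[-0.089,-0.139,0.015],[0,0,-0.0037],1],
    [[-0.088,-0.141,0.016],[0,0,-0.0037],1],
    [[-0.087,-0.141,0.015],[0,0,-0.0037],1],
    [[-0.084,-0.143,0.015],[0,0,-0.0037],1],
    [[-0.084,-0.143,0.015],[0,0,-0.0037],1]
  ]
}}

```text
clock: 1.43
eef_pos: [0.3541, 0.0096, 0.1636]
tool_rot: [0.025, 1.0, 0.0, -0.0]
ft_force: [0.7, 0.7, 0.2]
grip_width: 0.0854
grasp_force: 0.0
```

Emit:
{"op": "apply_moves", "data": {
  "steps": [
    [[-0.081,-0.145,0.015],[0,0,-0.0037],1],
    [[-0.08,-0.145,0.015],[0,0,-0.0037],1],
    [[-0.078,-0.147,0.015],[0,0,-0.0037],1],
    [[-0.076,-0.147,0.015],[0,0,-0.0037],1],
    [[-0.074,-0.148,0.015],[0,0,-0.0037],1],
    [[-0.073,-0.149,0.016],[0,0,-0.0037],1],
    [[-0.071,-0.149,0.015],[0,0,-0.0037],1],
    [[-0.07,-0.151,0.015],[0,0,-0.0037],1]
  ]
}}

```text
clock: 2.1
eef_pos: [0.4723, -0.2277, 0.1388]
tool_rot: [-0.021, 1.0, 0.0, -0.0]
ft_force: [1.3, 0.0, 0.3]
grip_width: 0.0857
grasp_force: 0.0
```

```bash
python3 - <<'E'
from h import *
o,R=st(); print(R.round(3).tolist())
C,im,dep=snap("wrist","w1"); print(-C[2].T@C[3]); print(proj(C,[(.585,-.2235,.012),(.49,-.2265,.024),(.395,-.229,.024)]).round(0).tolist())
E
```

```text
t 2.1 p [ 0.4723 -0.2277  0.1388] deck [ 0.0294 -0.3447  0.1051] F [1.3 0.  0.3] w 0.0857 g 0.0 q [-0.45  0.33 -0.07  1.17  0.   -0.49]
[[-0.999, -0.042, -0.001], [-0.042, 0.999, 0.001], [0.001, 0.001, -1.0]]
[ 0.4037021  -0.2308813   0.30156439]
[[279.0, 311.0], [280.0, 218.0], [282.0, 99.0]]
```

View pics/w1.png

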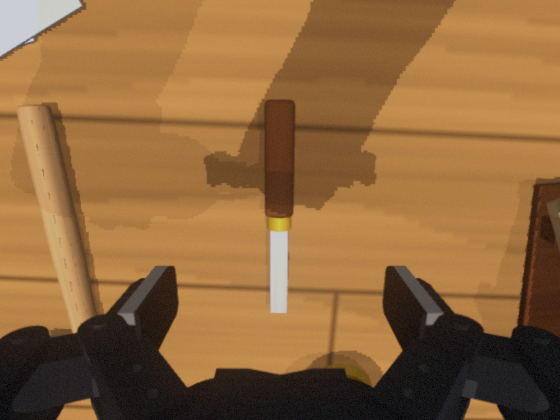

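The projected file points land on the picture: butt (281,99), handle/ferrule joint (280,217), tip (279,312). The measured pose is good, so I descend and grip.

Emit:
{"op": "apply_moves", "data": {
  "steps": [
    [[0,0.003,0.1],[0,0,0],1],
    [[0,0,0.1],[0,0,0],0.8],
    [[0,0,0.1],[0,0,0],0.7],
    [[0,0,0.09],[0,0,0],0.6],
    [[0,0,0.08],[0,0,0],0.6],
    [[0,0,0.06],[0,0,0],0.6],
    [[0,0,0.04],[0,0,0],0.6],
    [[0,0,0.005],[0,0,0],0.6]
  ]
}}

```text
clock: 2.82
eef_pos: [0.4706, -0.2248, 0.0227]
tool_rot: [-0.021, 1.0, 0.001, -0.002]
ft_force: [1.4, -0.4, 0.9]
grip_width: 0.0513
grasp_force: 0.0
```

Emit:
{"op": "apply_moves", "data": {
  "steps": [
    [[0,0,0],[0,0,0],0],
    [[0,0,0],[0,0,0],0],
    [[0,0,0],[0,0,0],0],
    [[0,0,0],[0,0,0],0],
    [[0,0,0],[0,0,0],0],
    [[0,0,0],[0,0,0],0],
    [[0,0,0],[0,0,0],0],
    [[0,0,0],[0,0,0],0]
  ]
}}

```text
clock: 3.48
eef_pos: [0.4722, -0.2257, 0.0248]
tool_rot: [-0.021, 1.0, -0.0, 0.0]
ft_force: [0.1, 0.5, -0.4]
grip_width: -0.0
grasp_force: 0.0
```

```bash
python3 - <<'E'
from h import *
o,R=st()
p=o["eef_pos"]
up=np.array([p[0],p[1],.20]); r=yawdown(yawD)
fx=.490-p[0]   # tcp is at file x=-fx
h=p[2]
print(fx,h)
pre=dw([.099-fx,-.0645,h+.06]); print("pre",pre)
plan([(up,R,6,0),((.46,-.03,.24),RT,14,0),(pre,RT,4,0)])
E
```

```text
t 3.48 p [ 0.4722 -0.2257  0.0248] deck [-0.03   -0.3427  0.0077] F [ 0.1  0.5 -0.4] w -0.0 g 0.0 q [-0.45  0.44 -0.23  0.9  -0.   -0.49]
0.017768240239285082 0.024753144321216503
pre [0.48953551 0.05729503 0.14857005]
[[[-0.0,-0.0,-0.146],[0.0,0.0,0.0],0],[[-0.0,-0.0,-0.146],[0.0,0.0,0.0],0],[[-0.0,-0.0,-0.146],[0.0,0.0,0.0],0],[[-0.0,-0.0,-0.146],[0.0,0.0,0.0],0],[[-0.0,-0.0,-0.146],[0.0,0.0,0.0],0],[[-0.0,-0.0,-0.146],[0.0,0.0,0.0],0],[[0.001,0.07,-0.014],[-0.0006,-0.0125,-0.002],0],[[0.001,0.07,-0.015],[-0.0006,-0.0125,-0.002],0]]
[[[-0.001,0.07,-0.014],[-0.0006,-0.0125,-0.002],0],[[-0.001,0.07,-0.014],[-0.0006,-0.0125,-0.002],0],[[-0.003,0.07,-0.013],[-0.0006,-0.0125,-0.002],0],[[-0.003,0.07,-0.014],[-0.0006,-0.0125,-0.002],0],[[-0.005,0.07,-0.013],[-0.0006,-0.0125,-0.002],0],[[-0.005,0.071,-0.013],[-0.0006,-0.0125,-0.002],0],[[-0.007,0.07,-0.012],[-0.0006,-0.0125,-0.002],0],[[-0.007,0.07,-0.012],[-0.0006,-0.0125,-0.002],0]]
[[[-0.008,0.07,-0.012],[-0.0006,-0.0125,-0.002],0],[[-0.009,0.07,-0.011],[-0.0006,-0.0125,-0.002],0],[[-0.01,0.07,-0.01],[-0.0006,-0.0125,-0.002],0],[[-0.011,0.07,-0.011],[-0.0006,-0.0125,-0.002],0],[[0.016,0.103,0.124],[0.0001,0.0,-0.0],0],[[0.017,0.103,0.125],[0.0001,0.0,-0.0],0],[[0.016,0.103,0.124],[0.0001,0.0,-0.0],0],[[0.016,0.103,0.124],[0.0001,0.0,-0.0],0]]
end [0.4896 0.0573 0.1486]
```

The fingers closed on nothing, so I look again.

```bash
python3 - <<'E'
from h import *
C,im,dep=snap("wrist","w2"); print(proj(C,[(.585,-.2235,.012),(.49,-.2265,.024),(.395,-.229,.024)]).round(0).tolist())
E
```

```text
[[276.0, 410.0], [277.0, 283.0], [280.0, 90.0]]
```

View pics/w2.png

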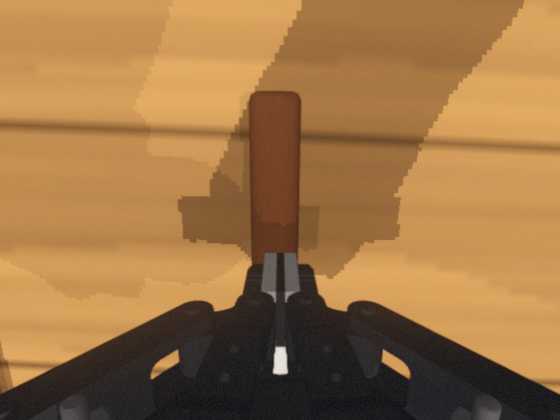

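```bash
python3 - <<'E'
from h import *
C,im,dep=load("w2")
uv=[(275,110),(275,150),(275,200),(275,235),(275,255),(262,258),(268,262),(290,262),(280,258),(270,290),(290,290),(280,300),(280,360),(252,275)]
for u,p in zip(uv,bydepth(C,uv,dep)): print(u,im[u[1],u[0]],p.round(4))
o,R=st(); p=o["eef_pos"]
print(proj(C,[p+R@[0,0,z] for z in(.017,0,-.02)]).round(0).tolist())
E
```

```text
(275, 110) [124  74  46] [ 0.4035 -0.2308  0.0252]
(275, 150) [118  69  41] [ 0.4213 -0.2301  0.0247]
(275, 200) [115  65  33] [ 0.4455 -0.2292  0.0237]
(275, 235) [101  60  36] [ 0.4631 -0.2285  0.0246]
(275, 255) [102  94  91] [ 0.4616 -0.2282  0.0529]
(262, 258) [99 53 32] [ 0.4759 -0.2346  0.0243]
(268, 262) [105  98  94] [ 0.4626 -0.2309  0.058 ]
(290, 262) [103  95  93] [ 0.4616 -0.2221  0.0593]
(280, 258) [47 38 27] [ 0.4626 -0.2261  0.0536]
(270, 290) [106 100  94] [ 0.4619 -0.2295  0.0819]
(290, 290) [103  99  96] [ 0.4621 -0.2227  0.0811]
(280, 300) [51 45 44] [ 0.4652 -0.226   0.0825]
(280, 360) [230 226 220] [ 0.544  -0.2226  0.016 ]
(252, 275) [57 48 43] [ 0.4674 -0.2371  0.0605]
t 3.53 p [ 0.4722 -0.2257  0.0247] deck [-0.03   -0.3427  0.0077] F [-0.3  0.5  0.1] w 0.0001 g 0.0 q [-0.45  0.44 -0.23  0.9  -0.   -0.49]
[[280.0, 240.0], [280.0, 252.0], [280.0, 270.0]]
```

```bash
python3 - <<'E'
from h import *
for f,uv in(("w1",[(165,272),(170,285),(150,290),(395,272),(392,285),(410,290),(135,320),(425,320)]),):
    C,im,dep=load(f)
    for u,p in zip(uv,bydepth(C,uv,dep)): print(u,im[u[1],u[0]],p.round(4))
C,im,dep=load("w2"); print("cam",-C[2].T@C[3],C[2][2])
uv=[(272,v) for v in range(246,270,2)]
for u,p in zip(uv,bydepth(C,uv,dep)): print(u,im[u[1],u[0]],dep[u[1],u[0]],p.round(4))
E
```

```text
(165, 272) [54 36 25] [ 0.4643 -0.2718  0.1812]
(170, 285) [45 30 18] [ 0.4712 -0.271   0.1784]
(150, 290) [62 51 42] [ 0.4644 -0.2726  0.1949]
(395, 272) [54 35 23] [ 0.4603 -0.1848  0.182 ]
(392, 285) [52 37 27] [ 0.4657 -0.1852  0.182 ]
(410, 290) [56 45 37] [ 0.4599 -0.1843  0.1963]
(135, 320) [59 53 47] [ 0.4664 -0.272   0.2097]
(425, 320) [55 50 50] [ 0.4628 -0.184   0.2095]
cam [ 0.40352409 -0.22871847  0.18738598] [ 0.27435753  0.01263766 -0.96154471]
(272, 246) [99 58 33] 0.17305778 [ 0.4685 -0.2298  0.0259]
(272, 248) [100  58  34] 0.17433575 [ 0.47   -0.2297  0.025 ]
(272, 250) [98 56 29] 0.17518573 [ 0.4712 -0.2297  0.0245]
(272, 252) [93 60 42] 0.1753285 [ 0.4723 -0.2297  0.0246]
(272, 254) [103  95  91] 0.14748986 [ 0.4622 -0.2295  0.0507]
(272, 256) [106  98  94] 0.14580794 [ 0.4623 -0.2294  0.0525]
(272, 258) [100  96  90] 0.14279026 [ 0.4619 -0.2294  0.0555]
(272, 260) [104  96  93] 0.14044772 [ 0.4617 -0.2293  0.0579]
(272, 262) [102  95  89] 0.14061372 [ 0.4625 -0.2293  0.058 ]
(272, 264) [101  97  92] 0.13845378 [ 0.4624 -0.2293  0.0602]
(272, 266) [105  96  92] 0.13566248 [ 0.462  -0.2292  0.063 ]
(272, 268) [102  94  91] 0.1353528 [ 0.4626 -0.2292  0.0635]
```

The wrist depth shows the fingertips about 25 mm behind the reported TCP when shut, and 42 mm when open. The text says 17 mm ahead, so the reported TCP is about 42 mm too far along the tool axis. I open, go about 44 mm lower and grip again.

Emit:
{"op": "apply_moves", "data": {
  "steps": [
    [[0,0,0],[0,0,0],0.6],
    [[0,0,0],[0,0,0],0.6],
    [[0,-0.003,0],[0,0,0],0.6],
    [[0,-0.003,0],[0,0,0],0.6],
    [[0,0,0.06],[0,0,0],0.6],
    [[0,0,0.07],[0,0,0],0.6],
    [[0,0,0.06],[0,0,0],0.6],
    [[0,0,0.03],[0,0,0],0.6]
  ]
}}

```text
clock: 4.2
eef_pos: [0.4713, -0.2265, -0.0208]
tool_rot: [-0.021, 1.0, 0.0, -0.001]
ft_force: [-0.6, -0.4, -0.2]
grip_width: 0.0512
grasp_force: 0.0
```

Emit:
{"op": "apply_moves", "data": {
  "steps": [
    [[0,0,0],[0,0,0],0],
    [[0,0,0],[0,0,0],0],
    [[0,0,0],[0,0,0],0],
    [[0,0,0],[0,0,0],0],
    [[0,0,0],[0,0,0],0],
    [[0,0,0],[0,0,0],0],
    [[0,0,0],[0,0,0],0],
    [[0,0,0],[0,0,0],0]
  ]
}}

```text
clock: 4.87
eef_pos: [0.4727, -0.227, -0.0188]
tool_rot: [-0.021, 1.0, -0.0, 0.001]
ft_force: [-0.7, 0.4, 4.3]
grip_width: 0.023
grasp_force: 59.9
```

```bash
python3 - <<'E'
from h import *
o,R=st()
C,im,dep=snap("wrist","w3")
col=[(272,v) for v in range(230,275,3)]
for u,p in zip(col,bydepth(C,col,dep)): print(u,im[u[1],u[0]],p.round(4))
E
```

```text
t 4.87 p [ 0.4727 -0.227  -0.0188] deck [-0.0525 -0.3441 -0.0296] F [-0.7  0.4  4.3] w 0.023 g 59.9 q [-0.45  0.5  -0.27  0.8   0.   -0.49]
(272, 230) [127  74  41] [ 0.4455 -0.231   0.025 ]
(272, 233) [113  66  42] [ 0.4468 -0.231   0.0248]
(272, 236) [112  63  37] [ 0.4478 -0.2309  0.025 ]
(272, 239) [112  68  42] [ 0.4488 -0.2309  0.0256]
(272, 242) [110  64  38] [ 0.45   -0.2308  0.0254]
(272, 245) [110  66  37] [ 0.4514 -0.2308  0.0248]
(272, 248) [110  63  39] [ 0.4525 -0.2307  0.0249]
(272, 251) [110  61  40] [ 0.4532 -0.2307  0.0262]
(272, 254) [109  62  38] [ 0.4551 -0.2307  0.0245]
(272, 257) [111  66  41] [ 0.4564 -0.2306  0.0243]
(272, 260) [109  67  40] [ 0.4571 -0.2306  0.0255]
(272, 263) [108  60  33] [ 0.4588 -0.2305  0.0243]
(272, 266) [107  62  35] [ 0.4603 -0.2305  0.0237]
(272, 269) [110  64  38] [ 0.4608 -0.2304  0.0253]
(272, 272) [106  62  36] [ 0.4614 -0.2304  0.0265]
```

```bash
python3 - <<'E'
from h import *
o,R=st(); p=o["eef_pos"]; h=p[2]; fx=.490-p[0]
x=.099-fx
plan([(p+[0,0,.1],R,6,0),(dw([x,-.2,h+.09]),RT,10,0),(dw([x,-.0645,h+.055]),RT,8,0)])
print(dw([x,-.0645,h]))
E
```

```text
t 4.92 p [ 0.4727 -0.227  -0.0188] deck [-0.0525 -0.344  -0.0296] F [-0.4  1.   4. ] w 0.0229 g 60.0 q [-0.45  0.5  -0.27  0.8   0.   -0.49]
[[[-0.0,-0.0,-0.083],[0.0,0.0,0.0],0],[[-0.0,-0.0,-0.084],[0.0,0.0,0.0],0],[[-0.0,-0.0,-0.083],[0.0,0.0,0.0],0],[[-0.0,-0.0,-0.083],[0.0,0.0,0.0],0],[[-0.0,-0.0,-0.084],[0.0,0.0,0.0],0],[[-0.0,-0.0,-0.083],[0.0,0.0,0.0],0],[[-0.024,0.074,-0.028],[-0.0008,-0.0175,-0.0028],0],[[-0.027,0.075,-0.026],[-0.0008,-0.0175,-0.0028],0]]
[[[-0.028,0.074,-0.025],[-0.0008,-0.0175,-0.0028],0],[[-0.031,0.074,-0.023],[-0.0008,-0.0175,-0.0028],0],[[-0.032,0.074,-0.021],[-0.0008,-0.0175,-0.0028],0],[[-0.034,0.073,-0.019],[-0.0008,-0.0175,-0.0028],0],[[-0.036,0.073,-0.017],[-0.0008,-0.0175,-0.0028],0],[[-0.037,0.073,-0.015],[-0.0008,-0.0175,-0.0028],0],[[-0.039,0.073,-0.012],[-0.0008,-0.0175,-0.0028],0],[[-0.04,0.072,-0.01],[-0.0008,-0.0175,-0.0028],0]]
[[[0.0,0.085,0.022],[-0.0,0.0001,0.0],0],[[0.0,0.084,0.022],[-0.0,0.0001,0.0],0],[[0.0,0.085,0.021],[-0.0,0.0001,0.0],0],[[0.0,0.085,0.022],[-0.0,0.0001,0.0],0],[[0.0,0.085,0.022],[-0.0,0.0001,0.0],0],[[0.0,0.084,0.022],[-0.0,0.0001,0.0],0],[[0.0,0.085,0.022],[-0.0,0.0001,0.0],0],[[0.0,0.085,0.022],[-0.0,0.0001,0.0],0]]
end [0.5151 0.0608 0.1073]
[0.54355222 0.06450239 0.06049294]
```

Emit:
{"op": "apply_moves", "data": {
  "steps": [
    [[0,0,-0.083],[0,0,0],0],
    [[0,0,-0.084],[0,0,0],0],
    [[0,0,-0.083],[0,0,0],0],
    [[0,0,-0.083],[0,0,0],0],
    [[0,0,-0.084],[0,0,0],0],
    [[0,0,-0.083],[0,0,0],0],
    [[-0.024,0.074,-0.028],[-0.0008,-0.0175,-0.0028],0],
    [[-0.027,0.075,-0.026],[-0.0008,-0.0175,-0.0028],0]
  ]
}}

```text
clock: 5.58
eef_pos: [0.482, -0.1969, 0.0924]
tool_rot: [-0.03, 0.998, 0.003, 0.057]
ft_force: [-0.0, 0.0, -0.9]
grip_width: 0.0228
grasp_force: 59.4
```

Emit:
{"op": "apply_moves", "data": {
  "steps": [
    [[-0.028,0.074,-0.025],[-0.0008,-0.0175,-0.0028],0],
    [[-0.031,0.074,-0.023],[-0.0008,-0.0175,-0.0028],0],
    [[-0.032,0.074,-0.021],[-0.0008,-0.0175,-0.0028],0],
    [[-0.034,0.073,-0.019],[-0.0008,-0.0175,-0.0028],0],
    [[-0.036,0.073,-0.017],[-0.0008,-0.0175,-0.0028],0],
    [[-0.037,0.073,-0.015],[-0.0008,-0.0175,-0.0028],0],
    [[-0.039,0.073,-0.012],[-0.0008,-0.0175,-0.0028],0],
    [[-0.04,0.072,-0.01],[-0.0008,-0.0175,-0.0028],0]
  ]
}}

```text
clock: 6.25
eef_pos: [0.5137, -0.0751, 0.1362]
tool_rot: [-0.064, 0.96, 0.018, 0.271]
ft_force: [0.1, -0.6, -3.0]
grip_width: 0.023
grasp_force: 59.4
```

Emit:
{"op": "apply_moves", "data": {
  "steps": [
    [[0,0.085,0.022],[0,0,0],0],
    [[0,0.084,0.022],[0,0,0],0],
    [[0,0.085,0.021],[0,0,0],0],
    [[0,0.085,0.022],[0,0,0],0],
    [[0,0.085,0.022],[0,0,0],0],
    [[0,0.084,0.022],[0,0,0],0],
    [[0,0.085,0.022],[0,0,0],0],
    [[0,0.085,0.022],[0,0,0],0]
  ]
}}

```text
clock: 6.92
eef_pos: [0.5136, 0.0615, 0.1057]
tool_rot: [-0.064, 0.961, 0.018, 0.27]
ft_force: [1.0, 1.2, -1.6]
grip_width: 0.0231
grasp_force: 59.5
```

```bash
python3 - <<'E'
from h import *
o,R=st(); print("rot err deg",np.degrees(Ro.from_matrix(RT.T@R).as_rotvec()).round(2))
for n in("wrist","scene"):
    C,im,dep=snap(n,n+"4")
    if n=="scene":
        c=im[150:290,230:430]; cv2.imwrite("pics/scene4c.png",cv2.resize(c,None,fx=4,fy=4,interpolation=2)[:,:,::-1])
    B=[(.099+a-.0,-.0645,.055+.012) for a in(-.095,0,.095)]
    print(n,"file pred",proj(C,[dw(b) for b in B]).round(0).tolist(),"felt",proj(C,[dw([x,-.064,0]) for x in(.045,.095,.145)]).round(0).tolist(),"comb",proj(C,[dw([.185,y,.02]) for y in(-.077,-.051)]).round().tolist())
a=cv2.imread("pics/wrist4.png"); b=cv2.imread("pics/scene4c.png"); b=cv2.resize(b,(600,420)) 
cv2.imwrite("pics/both4.png",cv2.resize(np.hstack([a,b]),(800,290)))
E
```

```text
t 6.92 p [0.5136 0.0615 0.1057] deck [ 0.0797 -0.0635  0.0355] F [ 1.   1.2 -1.6] w 0.0231 g 59.5 q [ 0.11  0.02 -0.75  0.25  0.01 -0.02]
rot err deg [-0.01  0.1   0.02]
wrist file pred [[277.0, 89.0], [278.0, 322.0], [278.0, 484.0]] felt [[279.0, 172.0], [279.0, 253.0], [279.0, 324.0]] comb [[259.0, 398.0], [300.0, 398.0]]
scene file pred [[285.0, 188.0], [299.0, 201.0], [314.0, 218.0]] felt [[296.0, 218.0], [303.0, 226.0], [311.0, 235.0]] comb [[311.0, 237.0], [322.0, 233.0]]
```

View pics/both4.png

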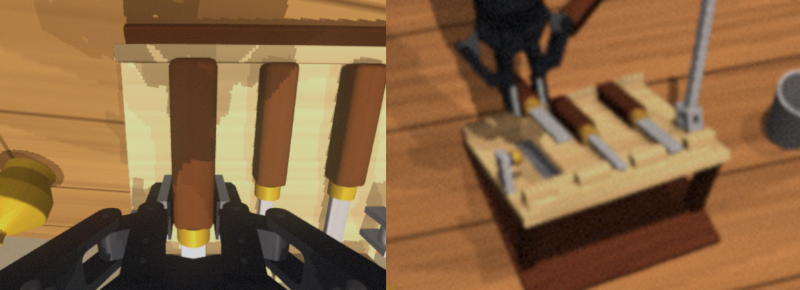

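The left half is the wrist view: the held handle is parallel to the two filed handles, with its butt at wrist px (278,84) against a predicted (277,89). The right half is the scene view: the file is over the empty place, with the felt and catch to its left. I lower it square to the deck.

Emit:
{"op": "apply_moves", "data": {
  "steps": [
    [[-0.005,-0.003,0.04],[0,0,0],0],
    [[0,0,0.05],[0,0,0],0],
    [[0,0,0.05],[0,0,0],0],
    [[0,0,0.045],[0,0,0],0],
    [[0,0,0.03],[0,0,0],0],
    [[0,0,0.02],[0,0,0],0],
    [[0,0,0.01],[0,0,0],0],
    [[0,0,0],[0,0,0],0]
  ]
}}

```text
clock: 7.68
eef_pos: [0.5411, 0.0634, 0.065]
tool_rot: [-0.063, 0.96, 0.018, 0.271]
ft_force: [0.2, 0.4, -1.6]
grip_width: 0.023
grasp_force: 59.6
```

```bash
python3 - <<'E'
from h import *
o,R=st(); print("F deck",(RD.T@o["ft_force"]).round(2))
C,im,dep=snap("wrist","w5"); 
Q=lambda uv:((bydepth(C,uv,dep)-D0)@RD).round(4)
print(proj(C,[dw([.004,-.064,.02]),dw([.06,-.064,.024]),dw([.04,-.06+.064,.024]),dw([.04,-.095,0])]).round())
pts=[(int(round(u)),int(round(v))) for u,v in proj(C,[dw([x,-.0645,.024]) for x in(.01,.03,.05,.06)]+[dw([x,0,.024]) for x in(.02,.04,.06)]+[dw([.04,-.095,0])])]
print(Q(pts))
E
```

```text
t 7.68 p [0.5411 0.0634 0.065 ] deck [ 0.0819 -0.0653 -0.0136] F [ 0.2  0.4 -1.6] w 0.023 g 59.6 q [ 0.11  0.15 -0.75  0.12  0.01 -0.02]
F deck [-0.62  0.34 -1.48]
[[284.  82.]
 [283. 238.]
 [469. 186.]
 [211. 174.]]
[[ 0.0102 -0.0646  0.0292]
 [ 0.029  -0.0646  0.0306]
 [ 0.0481 -0.0646  0.03  ]
 [ 0.0582 -0.0646  0.0294]
 [ 0.0199 -0.0004  0.0249]
 [ 0.04   -0.0001  0.0241]
 [ 0.0597 -0.0002  0.0245]
 [ 0.0399 -0.0951 -0.0005]]
```

The held handle's top is 5 mm above its neighbour's and parallel to it. I go the rest slowly.

Emit:
{"op": "apply_moves", "data": {
  "steps": [
    [[0,0.003,0.008],[0,0,0],0],
    [[0,0,0.007],[0,0,0],0],
    [[0,0,0.005],[0,0,0],0],
    [[0,0,0.003],[0,0,0],0],
    [[0,0,0.002],[0,0,0],0],
    [[0,0,0.001],[0,0,0],0],
    [[0,0,0],[0,0,0],0],
    [[0,0,0],[0,0,0],0]
  ]
}}

```text
clock: 8.4
eef_pos: [0.5438, 0.0647, 0.0612]
tool_rot: [-0.064, 0.96, 0.018, 0.271]
ft_force: [0.3, -1.0, -2.5]
grip_width: 0.0226
grasp_force: 59.6
```

```bash
python3 - <<'E'
from h import *
o,R=st(); print("F deck",(RD.T@o["ft_force"]).round(2))
E
```

```text
t 8.4 p [0.5438 0.0647 0.0612] deck [ 0.0823 -0.0643 -0.0184] F [ 0.3 -1.  -2.5] w 0.0226 g 59.6 q [ 0.11  0.16 -0.75  0.11  0.01 -0.02]
F deck [-1.15 -1.07 -2.21]
```

Emit:
{"op": "apply_moves", "data": {
  "steps": [
    [[0,0,0.002],[0,0,0],0],
    [[0,0,0],[0,0,0],0.5],
    [[0,0,0],[0,0,0],0.5],
    [[0,0,0],[0,0,0],0.5],
    [[0,0,0],[0,0,0],0.5],
    [[0,0,-0.03],[0,0,0],0.5],
    [[0,0,-0.08],[0,0,0],0.5],
    [[0,0,-0.12],[0,0,0],0.5]
  ]
}}

```text
clock: 9.07
eef_pos: [0.519, 0.0614, 0.0989]
tool_rot: [-0.064, 0.961, 0.018, 0.269]
ft_force: [0.3, 0.0, 0.2]
grip_width: 0.0426
grasp_force: 0.0
```

Emit:
{"op": "apply_moves", "data": {
  "steps": [
    [[0,0,-0.15],[0,0,0],0.5],
    [[0,0,-0.15],[0,0,0],0],
    [[0,0,-0.1],[0,0,0],0],
    [[0,0,0],[0,0,0],0],
    [[0,0,0],[0,0,0],0],
    [[0,0,0],[0,0,0],0],
    [[0,0,0],[0,0,0],0],
    [[0,0,0],[0,0,0],0]
  ]
}}

```text
clock: 9.73
eef_pos: [0.4781, 0.0559, 0.1666]
tool_rot: [-0.064, 0.961, 0.018, 0.27]
ft_force: [0.1, 0.8, -0.1]
grip_width: 0.0001
grasp_force: 0.0
```

```bash
python3 - <<'E'
from h import *
o,R=st(); C,im,dep=snap("wrist","w6")
yy,xx=np.mgrid[:420,:560]; orr,D=rays(C,np.c_[xx.ravel(),yy.ravel()]); Q=((orr+D*dep.ravel()[:,None]-D0)@RD).reshape(420,560,3)
hs=cv2.cvtColor(im,cv2.COLOR_RGB2HSV).astype(int)
for nm,y0 in(("loose",-.064),("b",0)):
    m=(abs(Q[...,1]-y0)<.03)&(Q[...,2]>.015)&(Q[...,2]<.035)&(Q[...,0]<.11)&(Q[...,0]>.002)&(hs[...,2]<150)&(hs[...,1]>120)
    q=Q[m]; print(nm,m.sum(),"butt",np.percentile(q[:,0],[.5,99.5]),"z",[np.median(q[abs(q[:,0]-x)<.006,2]).round(4) for x in(.02,.04,.06,.08)],"y",[np.mean([q[abs(q[:,0]-x)<.006,1].min(),q[abs(q[:,0]-x)<.006,1].max()]).round(4) for x in(.02,.04,.06,.08)])
    for x in(.13,.15,.17,.185):
        k=(abs(Q[...,0]-x)<.003)&(abs(Q[...,1]-y0)<.012)&(Q[...,2]>.0105)&(Q[...,2]<.02)&(hs[...,1]<80); print("  blade",x,k.sum(),Q[k].mean(0).round(4) if k.any() else None)
E
```

```text
t 9.73 p [0.4781 0.0559 0.1666] deck [ 0.0808 -0.0643  0.1061] F [ 0.1  0.8 -0.1] w 0.0001 g 0.0 q [ 0.11 -0.16 -0.71  0.47  0.01 -0.02]
loose 4311 butt [0.00228767 0.09664544] z [np.float64(0.0243), np.float64(0.0244), np.float64(0.0244), np.float64(0.0243)] y [np.float64(-0.0643), np.float64(-0.0643), np.float64(-0.0643), np.float64(-0.0639)]
  blade 0.13 0 None
  blade 0.15 0 None
  blade 0.17 0 None
  blade 0.185 0 None
b 4617 butt [0.00214282 0.09999515] z [np.float64(0.0241), np.float64(0.0241), np.float64(0.0242), np.float64(0.0242)] y [np.float64(-0.001), np.float64(-0.0014), np.float64(-0.0012), np.float64(-0.0014)]
  blade 0.13 97 [ 0.13   -0.0016  0.0154]
  blade 0.15 92 [ 0.1501 -0.0017  0.0154]
  blade 0.17 0 None
  blade 0.185 0 None
```

View pics/w6.png

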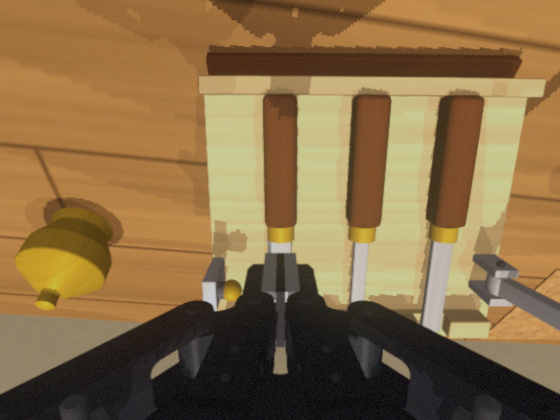

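The wrist view shows the file seated: butt at the ledge (281,96), handle level with and parallel to the other two, blade running up to the comb. In deck coordinates its y is -64 mm and its top is at 24 mm. The keeper bar is still open at (520,290). Next is the swing path.

```bash
python3 - <<'E'
from h import *
o,R=st(); X=.143; tip=.0255
W=lambda y,z:dw([X,y,z-tip])
w=[(W(-.02,.262),RT,6,0),(W(.205,.262),RT,8,0),(W(.205,.180),RT,4,0),(W(.15,.180),RT,4,0),(W(.125,.182),RT,2,0)]
hw=.009;r=.168
for th in np.linspace(1.5,.18,16):
    w.append((W(.107-r*np.cos(th)+.005*np.sin(th)+hw,.023+r*np.sin(th)+.005*np.cos(th)),RT,1,0))
plan(w)
E
```

```text
t 9.78 p [0.4782 0.056  0.1667] deck [ 0.0809 -0.0643  0.1062] F [-0.1  0.7  0.2] w 0.0001 g 0.0 q [ 0.11 -0.16 -0.71  0.47  0.01 -0.02]
[[[-0.051,0.037,-0.109],[0.0,-0.0001,-0.0],0],[[-0.052,0.037,-0.108],[0.0,-0.0001,-0.0],0],[[-0.051,0.037,-0.109],[0.0,-0.0001,-0.0],0],[[-0.052,0.037,-0.109],[0.0,-0.0001,-0.0],0],[[-0.052,0.037,-0.108],[0.0,-0.0001,-0.0],0],[[-0.051,0.037,-0.109],[0.0,-0.0001,-0.0],0],[[0.0,0.141,0.0],[0.0,-0.0,-0.0],0],[[0.0,0.14,0.0],[0.0,-0.0,-0.0],0]]
[[[0.0,0.141,0.0],[0.0,-0.0,-0.0],0],[[0.0,0.14,0.0],[0.0,-0.0,-0.0],0],[[0.0,0.141,0.0],[0.0,-0.0,-0.0],0],[[0.0,0.141,0.0],[0.0,-0.0,-0.0],0],[[0.0,0.14,0.0],[0.0,-0.0,-0.0],0],[[0.0,0.141,0.0],[0.0,-0.0,-0.0],0],[[-0.0,-0.0,0.103],[0.0,-0.0,-0.0],0],[[-0.0,-0.0,0.102],[0.0,-0.0,-0.0],0]]
[[[-0.0,-0.0,0.103],[0.0,-0.0,-0.0],0],[[-0.0,-0.0,0.102],[0.0,-0.0,-0.0],0],[[-0.0,-0.069,0.0],[0.0,-0.0,-0.0],0],[[-0.0,-0.069,0.0],[0.0,-0.0,-0.0],0],[[-0.0,-0.068,0.0],[0.0,-0.0,-0.0],0],[[-0.0,-0.069,0.0],[0.0,-0.0,-0.0],0],[[-0.0,-0.063,-0.005],[0.0,-0.0001,-0.0],0],[[-0.0,-0.062,-0.005],[0.0,-0.0001,-0.0],0]]
[[[-0.0,-0.08,-0.045],[0.0001,0.0,-0.0001],0],[[-0.0,-0.073,0.007],[-0.0,0.0,0.0],0],[[-0.0,-0.073,0.012],[-0.0,0.0,0.0],0],[[-0.0,-0.072,0.02],[-0.0,0.0,0.0],0],[[-0.0,-0.069,0.025],[-0.0,0.0,0.0],0],[[-0.0,-0.067,0.031],[-0.0,0.0,0.0],0],[[-0.0,-0.064,0.037],[-0.0,0.0,0.0],0],[[-0.0,-0.06,0.043],[-0.0,0.0,0.0],0]]
[[[-0.0,-0.057,0.047],[-0.0,0.0,0.0],0],[[-0.0,-0.052,0.053],[-0.0,0.0,0.0],0],[[-0.0,-0.047,0.057],[-0.0,0.0,0.0],0],[[-0.0,-0.042,0.061],[-0.0,0.0,0.0],0],[[-0.0,-0.037,0.064],[-0.0,0.0,0.0],0],[[-0.0,-0.031,0.067],[-0.0,0.0,0.0],0],[[-0.0,-0.025,0.07],[-0.0,0.0,0.0],0],[[-0.0,-0.018,0.071],[-0.0,0.0,0.0],0]]
end [0.5666 0.0839 0.1363]
```

Emit:
{"op": "apply_moves", "data": {
  "steps": [
    [[-0.051,0.037,-0.109],[0,0,0],0],
    [[-0.052,0.037,-0.108],[0,0,0],0],
    [[-0.051,0.037,-0.109],[0,0,0],0],
    [[-0.052,0.037,-0.109],[0,0,0],0],
    [[-0.052,0.037,-0.108],[0,0,0],0],
    [[-0.051,0.037,-0.109],[0,0,0],0],
    [[0,0.14,0],[0,0,0],0],
    [[0,0.14,0],[0,0,0],0]
  ]
}}

```text
clock: 10.45
eef_pos: [0.4512, 0.1538, 0.3137]
tool_rot: [-0.062, 0.96, 0.018, 0.273]
ft_force: [0.0, 1.1, -0.8]
grip_width: -0.0001
grasp_force: 0.0
```

Emit:
{"op": "apply_moves", "data": {
  "steps": [
    [[0,0.141,0],[0,0,0],0],
    [[0,0.14,0],[0,0,0],0],
    [[0,0.141,0],[0,0,0],0],
    [[0,0.141,0],[0,0,0],0],
    [[0,0.141,0],[0,0,0],0],
    [[0,0.141,0],[0,0,0],0],
    [[0,0,0],[0,0,0],0],
    [[0,0,0],[0,0,0],0]
  ]
}}

```text
clock: 11.12
eef_pos: [0.4273, 0.3224, 0.31]
tool_rot: [-0.065, 0.961, 0.017, 0.27]
ft_force: [0.1, -0.7, -0.3]
grip_width: -0.0001
grasp_force: 0.0
```

```bash
python3 - <<'E'
from h import *
o,R=st(); print(np.degrees(Ro.from_matrix(RT.T@R).as_rotvec()).round(2))
C,im,dep=snap("wrist","w7"); cv2.imwrite("pics/w7s.png",cv2.resize(im,None,fx=.7,fy=.7)[:,:,::-1])
C,im,dep=snap("scene","s7"); cv2.imwrite("pics/s7c.png",cv2.resize(im[60:270,250:480],None,fx=1.7,fy=1.4)[:,:,::-1])
a=cv2.imread("pics/w7s.png");b=cv2.imread("pics/s7c.png");cv2.imwrite("pics/b7.png",np.hstack([a,b])); print(np.hstack([a,b]).shape)
E
```

```text
t 11.12 p [0.4273 0.3224 0.31  ] deck [0.1429 0.2065 0.2363] F [ 0.1 -0.7 -0.3] w -0.0001 g 0.0 q [ 0.86 -0.07 -0.23  0.98 -0.35  0.64]
[ 0.02  0.12 -0.19]
(294, 783, 3)
```

View pics/b7.png

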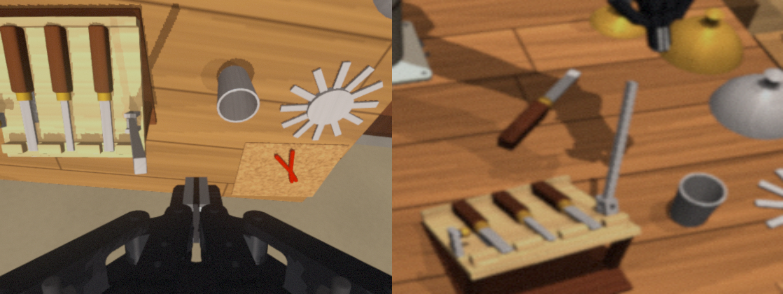

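The wrist view has the bar end at about (140,168) in the left half, to the left of the shut fingers at (195,185). The scene view shows all three files seated. I lower the fingers and push.

Emit:
{"op": "apply_moves", "data": {
  "steps": [
    [[0,0,0.103],[0,0,0],0],
    [[0,0,0.102],[0,0,0],0],
    [[0,0,0.103],[0,0,0],0],
    [[0,0,0.102],[0,0,0],0],
    [[0,-0.035,0],[0,0,0],0],
    [[0,-0.04,0],[0,0,0],0],
    [[0,-0.06,0],[0,0,0],0],
    [[0,-0.06,0],[0,0,0],0]
  ]
}}

```text
clock: 11.88
eef_pos: [0.4735, 0.2895, 0.2448]
tool_rot: [-0.065, 0.96, 0.022, 0.271]
ft_force: [-30.4, 4.0, 22.4]
grip_width: -0.0001
grasp_force: 17.1
```

Emit:
{"op": "apply_moves", "data": {
  "steps": [
    [[0,-0.06,0],[0,0,0],0],
    [[0,-0.06,0],[0,0,0],0],
    [[0,-0.06,0],[0,0,0],0],
    [[0,-0.04,0],[0,0,0],0],
    [[0,-0.06,-0.02],[0,0,0],0],
    [[0,-0.06,0],[0,0,0],0],
    [[0,0,0],[0,0,0],0],
    [[0,0,0],[0,0,0],0]
  ]
}}

```text
clock: 12.55
eef_pos: [0.4829, 0.2193, 0.248]
tool_rot: [-0.062, 0.96, 0.019, 0.273]
ft_force: [-4.0, -1.2, 5.3]
grip_width: -0.0001
grasp_force: 2.9
```

```bash
cat > bar.py <<'E'
from h import *
import sys
o,R=st(); print("Fdeck",(RD.T@o["ft_force"]).round(1))
f=sys.argv[1]
C,im,dep=snap("scene",f)
yy,xx=np.mgrid[:420,:560]; orr,D=rays(C,np.c_[xx.ravel(),yy.ravel()]); Q=((orr+D*dep.ravel()[:,None]-D0)@RD).reshape(420,560,3)
hs=cv2.cvtColor(im,cv2.COLOR_RGB2HSV).astype(int)
rr=np.hypot(Q[...,1]-.107,Q[...,2]-.023)
m=(abs(Q[...,0]-.146)<.014)&(rr>.05)&(rr<.215)&(Q[...,2]>.021)&(hs[...,1]<90)&(hs[...,2]>80)
q=Q[m]; a=np.arctan2(q[:,2]-.023,.107-q[:,1]); print("n",len(q),"angle pct",np.percentile(a,[5,25,50,75,95]).round(3))
print("bar r bins",[(r,np.median(a[abs(rr[m]-r/1e3)<.01]).round(3) if (abs(rr[m]-r/1e3)<.01).any() else None,) for r in(60,90,120,150,180,200)])
E
python3 bar.py s8
```

```text
t 12.55 p [0.4829 0.2193 0.248 ] deck [0.1458 0.097  0.1617] F [-4.  -1.2  5.3] w -0.0001 g 2.9 q [ 0.56 -0.1  -0.44  0.72 -0.22  0.37]
Fdeck [-0.7 -0.6  6.7]
n 444 angle pct [1.322 1.365 1.393 1.431 1.533]
bar r bins [(60, np.float64(1.353)), (90, np.float64(1.364)), (120, np.float64(1.377)), (150, np.float64(1.384)), (180, np.float64(1.46)), (200, np.float64(1.411))]
```

The fingers' linkage flare was touching the bar's end, which gave a short 38 N. The bar is now at 1.38 rad. I raise the fingers so that only the tips bear on the bar.

```bash
python3 - <<'E'
from h import *
o,R=st(); X=.143; tip=.0255
W=lambda y,z:dw([X,y,z-tip])
hw=.012;r=.182
A=lambda th:(W(.107-r*np.cos(th)+.005*np.sin(th)+hw,.023+r*np.sin(th)+.005*np.cos(th)),RT,1,0)
w=[(W(.103,.205),RT,3,0)]+[A(t) for t in np.linspace(1.36,.2,21)]
plan(w)
E
```

```text
t 12.6 p [0.483  0.2198 0.2477] deck [0.1458 0.0974 0.1614] F [-4.5 -2.   6.9] w -0.0 g 3.4 q [ 0.56 -0.1  -0.44  0.72 -0.22  0.37]
[[[0.005,0.009,-0.03],[0.0,0.0005,-0.0002],0],[[0.004,0.01,-0.03],[0.0,0.0005,-0.0002],0],[[0.005,0.009,-0.03],[0.0,0.0005,-0.0002],0],[[-0.0,-0.086,0.014],[0.0001,-0.0001,-0.0001],0],[[-0.0,-0.052,0.012],[-0.0,-0.0,-0.0],0],[[-0.0,-0.051,0.014],[-0.0,-0.0,-0.0],0],[[-0.0,-0.05,0.017],[-0.0,-0.0,-0.0],0],[[-0.0,-0.048,0.02],[-0.0,-0.0,-0.0],0]]
[[[-0.0,-0.048,0.022],[-0.0,-0.0,-0.0],0],[[-0.0,-0.046,0.026],[-0.0,-0.0,-0.0],0],[[-0.0,-0.045,0.028],[-0.0,-0.0,-0.0],0],[[-0.0,-0.043,0.03],[-0.0,-0.0,-0.0],0],[[-0.0,-0.041,0.033],[-0.0,-0.0,-0.0],0],[[-0.0,-0.04,0.036],[-0.0,-0.0,-0.0],0],[[-0.0,-0.037,0.037],[-0.0,-0.0,-0.0],0],[[-0.0,-0.034,0.04],[-0.0,-0.0,-0.0],0]]
[[[-0.0,-0.033,0.042],[-0.0,-0.0,-0.0],0],[[-0.0,-0.03,0.043],[-0.0,-0.0,-0.0],0],[[-0.0,-0.027,0.045],[-0.0,-0.0,-0.0],0],[[-0.0,-0.025,0.047],[-0.0,-0.0,-0.0],0],[[-0.0,-0.022,0.048],[-0.0,-0.0,-0.0],0],[[-0.0,-0.019,0.049],[-0.0,-0.0,-0.0],0],[[-0.0,-0.017,0.05],[-0.0,-0.0,-0.0],0],[[-0.0,-0.013,0.051],[-0.0,-0.0,-0.0],0]]
end [0.5647 0.0735 0.1415]
```

Emit:
{"op": "apply_moves", "data": {
  "steps": [
    [[0.005,0.009,-0.035],[0,0,0],0],
    [[0.004,0.01,-0.035],[0,0,0],0],
    [[0.004,0.009,-0.035],[0,0,0],0],
    [[0,-0.08,0.014],[0,0,0],0],
    [[0,-0.052,0.012],[0,0,0],0],
    [[0,-0.051,0.014],[0,0,0],0],
    [[0,-0.05,0.017],[0,0,0],0],
    [[0,-0.048,0.02],[0,0,0],0]
  ]
}}

```text
clock: 13.27
eef_pos: [0.4839, 0.1699, 0.2492]
tool_rot: [-0.064, 0.96, 0.019, 0.271]
ft_force: [-0.5, 0.3, 0.2]
grip_width: -0.0003
grasp_force: 0.4
```

```bash
python3 bar.py s9
```

```text
t 13.27 p [0.4839 0.1699 0.2492] deck [0.1417 0.0479 0.1657] F [-0.5  0.3  0.2] w -0.0003 g 0.4 q [ 0.44 -0.15 -0.48  0.72 -0.16  0.26]
Fdeck [-0.3  0.4  0.3]
n 429 angle pct [1.083 1.124 1.149 1.203 1.283]
bar r bins [(60, np.float64(1.116)), (90, np.float64(1.132)), (120, np.float64(1.13)), (150, np.float64(1.131)), (180, np.float64(1.196)), (200, np.float64(1.243))]
```

The bar follows the fingers with almost no force: 1.13 rad. I continue along the arc.

Emit:
{"op": "apply_moves", "data": {
  "steps": [
    [[0,-0.048,0.022],[0,0,0],0],
    [[0,-0.046,0.026],[0,0,0],0],
    [[0,-0.045,0.028],[0,0,0],0],
    [[0,-0.043,0.03],[0,0,0],0],
    [[0,-0.041,0.033],[0,0,0],0],
    [[0,-0.04,0.036],[0,0,0],0],
    [[0,-0.037,0.037],[0,0,0],0],
    [[0,-0.034,0.04],[0,0,0],0]
  ]
}}

```text
clock: 13.98
eef_pos: [0.5193, 0.1064, 0.2053]
tool_rot: [-0.064, 0.96, 0.018, 0.271]
ft_force: [0.2, -0.1, 0.6]
grip_width: -0.0005
grasp_force: 0.3
```

Emit:
{"op": "apply_moves", "data": {
  "steps": [
    [[0,-0.033,0.042],[0,0,0],0],
    [[0,-0.03,0.043],[0,0,0],0],
    [[0,-0.027,0.045],[0,0,0],0],
    [[0,-0.025,0.047],[0,0,0],0],
    [[0,-0.022,0.048],[0,0,0],0],
    [[0,-0.019,0.049],[0,0,0],0],
    [[0,-0.017,0.05],[0,0,0],0],
    [[0,-0.013,0.051],[0,0,0],0]
  ]
}}

```text
clock: 14.65
eef_pos: [0.563, 0.0746, 0.1406]
tool_rot: [-0.064, 0.96, 0.018, 0.271]
ft_force: [0.4, 0.3, 0.8]
grip_width: 0.0002
grasp_force: 0.2
```

```bash
python3 bar.py s10
```

```text
t 14.65 p [0.563  0.0746 0.1406] deck [ 0.1411 -0.057   0.0387] F [0.4 0.3 0.8] w 0.0002 g 0.2 q [ 0.13  0.06 -0.59  0.37  0.   -0.  ]
Fdeck [0.8 0.2 0.4]
n 497 angle pct [0.143 0.174 0.202 0.236 0.376]
bar r bins [(60, np.float64(0.222)), (90, np.float64(0.203)), (120, np.float64(0.195)), (150, np.float64(0.19)), (180, np.float64(0.262)), (200, np.float64(0.187))]
```

Emit:
{"op": "apply_moves", "data": {
  "steps": [
    [[0,0,0.03],[0,0,0],0],
    [[0,0,0.03],[0,0,0],0],
    [[0,0,0.03],[0,0,0],0],
    [[0,0,0.03],[0,0,0],0],
    [[0,0,0.025],[0,0,0],0],
    [[0,0,0.02],[0,0,0],0],
    [[0,0,0.015],[0,0,0],0],
    [[0,0,0],[0,0,0],0]
  ]
}}

```text
clock: 15.37
eef_pos: [0.5797, 0.0775, 0.1144]
tool_rot: [-0.064, 0.96, 0.018, 0.272]
ft_force: [-37.2, -5.9, 40.3]
grip_width: 0.0001
grasp_force: 27.0
```

```bash
python3 bar.py s11
```

```text
t 15.37 p [0.5797 0.0775 0.1144] deck [ 0.1419 -0.0564  0.0075] F [-37.2  -5.9  40.3] w 0.0001 g 27.0 q [ 0.13  0.13 -0.6   0.29  0.    0.  ]
Fdeck [-11.1  -0.9  54. ]
n 428 angle pct [-0.008  0.015  0.034  0.072  0.207]
bar r bins [(60, np.float64(0.066)), (90, np.float64(0.04)), (120, np.float64(0.028)), (150, np.float64(0.028)), (180, np.float64(0.025)), (200, np.float64(0.015))]
```

The force is 54 N, and the bar's top face fits 0 rad once the 5 mm half-thickness is taken off. I retreat and check.

Emit:
{"op": "apply_moves", "data": {
  "steps": [
    [[0,0,-0.03],[0,0,0],0],
    [[0,0,-0.03],[0,0,0],0],
    [[0,0,-0.1],[0,0,0],0],
    [[0,0,-0.15],[0,0,0],0],
    [[0,0,-0.15],[0,0,0],0],
    [[0,0,-0.15],[0,0,0],0],
    [[0,0,-0.1],[0,0,0],0],
    [[0,0,0],[0,0,0],0]
  ]
}}

```text
clock: 16.08
eef_pos: [0.5091, 0.0683, 0.2373]
tool_rot: [-0.064, 0.959, 0.019, 0.275]
ft_force: [0.7, -0.0, -0.6]
grip_width: 0.0002
grasp_force: 0.0
```

```bash
python3 bar.py s12; python3 - <<'E'
from h import *
C,im,dep=load("s12"); a=cv2.resize(im[180:270,260:400],None,fx=2.8,fy=2.8,interpolation=2)
C,im2,dep=snap("wrist","w12"); yy,xx=np.mgrid[:420,:560]; orr,D=rays(C,np.c_[xx.ravel(),yy.ravel()]); Q=((orr+D*dep.ravel()[:,None]-D0)@RD).reshape(420,560,3)
for X in(.140,.144):
  print([(y,np.round(np.median(Q[...,2][(abs(Q[...,0]-X)<.003)&(abs(Q[...,1]-y/1e3)<.004)&(abs(Q[...,2])<.08)])*1e3,1)) for y in range(-112,100,12)])
b=cv2.resize(im2,(400,300)); h=min(len(a),300); cv2.imwrite("pics/f.png",np.hstack([a[:h],b[:h]])[:,:,::-1])
E
```

```text
t 16.08 p [0.5091 0.0683 0.2373] deck [ 0.1454 -0.0562  0.1495] F [ 0.7 -0.  -0.6] w 0.0002 g 0.0 q [ 0.13 -0.16 -0.52  0.65  0.   -0.  ]
Fdeck [ 0.3 -0.1 -0.8]
n 368 angle pct [-0.009  0.013  0.03   0.044  0.08 ]
bar r bins [(60, np.float64(0.069)), (90, np.float64(0.042)), (120, np.float64(0.035)), (150, np.float64(0.025)), (180, np.float64(0.023)), (200, np.float64(0.022))]
[(-112, np.float64(43.5)), (-100, np.float64(41.7)), (-88, np.float64(28.6)), (-76, np.float64(28.6)), (-64, np.float64(28.6)), (-52, np.float64(28.4)), (-40, np.float64(28.3)), (-28, np.float64(28.4)), (-16, np.float64(28.3)), (-4, np.float64(28.2)), (8, np.float64(28.3)), (20, np.float64(28.2)), (32, np.float64(28.2)), (44, np.float64(28.2)), (56, np.float64(28.3)), (68, np.float64(28.2)), (80, np.float64(28.2)), (92, np.float64(28.1))]
[(-112, np.float64(44.4)), (-100, np.float64(41.6)), (-88, np.float64(28.6)), (-76, np.float64(28.5)), (-64, np.float64(28.5)), (-52, np.float64(28.6)), (-40, np.float64(28.5)), (-28, np.float64(28.4)), (-16, np.float64(28.3)), (-4, np.float64(28.4)), (8, np.float64(28.3)), (20, np.float64(28.6)), (32, np.float64(28.3)), (44, np.float64(28.5)), (56, np.float64(28.4)), (68, np.float64(28.3)), (80, np.float64(28.4)), (92, np.float64(28.3))]
```

View pics/f.png

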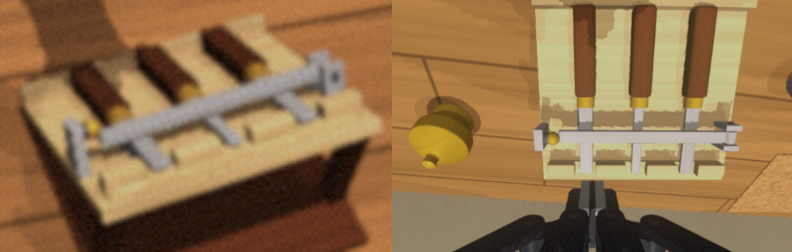

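The bar lies flat across all three files: its top is 28.1 to 28.6 mm off the deck along its whole length, a tilt of about 0.002 rad. Its end is under the ball at (553,138) in the right half. The robot is clear, so I hand in.

```bash
python3 -c "
from workcell import bot
print(bot.job_done())"
```

```text
the job is handed in; nothing more can be done
None
```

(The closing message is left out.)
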